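# Open the plate rack and file the tall plate

### The job

The two keeper bars lie across the plate rack and block its slots. Take both bars together in one grasp, set them down gently side by side in the notches of the bar rest and let go; then take the tall plate out of its holder and stand it, all the way down, in the rack's empty slot. Do not drop anything, leave the low plates in their slots, and leave the can, tape roll and brush where they are.

Things in the scene. Friction and masses are not known exactly. Their poses are not given: they have to be found in the camera images.
- bar_a_mid (a point): square aluminium keeper bar, 20 x 160 x 20 mm, about 0.17 kg, long axis = its y; point at its centre. It lies across the top of the rack beside its twin, parallel, with a gap of 2 to 5 mm between them, so the pair is 42 to 45 mm wide before it is squeezed together and 40 mm after.
- bar_b_mid (a point): square aluminium keeper bar, 20 x 160 x 20 mm, about 0.17 kg, long axis = its y; point at its centre. It lies across the top of the rack beside its twin, parallel, with a gap of 2 to 5 mm between them, so the pair is 42 to 45 mm wide before it is squeezed together and 40 mm after.
- rest_mid (a point): bar rest, fixed: base board 110 (x) x 150 (y) x 10 mm with two wooden saddles 18 mm thick, centred 55 mm either side of the middle along y. Point: middle of the rest at notch-floor height, 35 mm above the bench. The bars lie along its y, side by side in the notches (56 mm wide in x, cheeks 12 mm high and 18 thick). 92 mm are free along y between the saddles for fingers.
- plate_mid (a point): tall dark plate, loose, 110 x 8 x 140 mm (length x, thickness y, height z), about 0.16 kg; point at its centre, 70 mm above its foot. It stands in a wooden holder, 130 x 80 mm, in a groove 11 mm wide and 30 deep, whose floor is 10 mm above the bench; lift it straight up. Grip it across its thickness close to its top edge.
- plate_foot (a point): middle of the tall plate's lower edge; axes as for plate_mid
- free_slot (a point): middle of the floor of the rack's one empty slot (a thin grey felt strip lies there), 10 mm above the bench. The slot runs along its x, is 14 mm wide (y), 120 mm long (x) and 40 mm deep (dividers 6 mm thick; slots 20 mm apart). Low plates stand in the slots on both sides of it, their tops 72 mm above the bench.
- rack_notch (a point): plywood plate rack, fixed, 140 (x) x 124 (y) mm, five slots along its x. Point: middle of the rack at the notch floors of its end walls, 96 mm above the bench. End walls 10 mm thick, 57 mm from the middle along y, 90 mm long; notches 50 mm wide, cheeks rising to 108 mm above the bench. The bars start in these notches, along y.
- low0_mid (a point): low dark plate standing in the rack, 110 x 8 x 62 mm (length x, thickness y, height z); point at its centre (half-way up). Leave it where it is.
- low1_mid (a point): low dark plate standing in the rack, 110 x 8 x 62 mm (length x, thickness y, height z); point at its centre (half-way up). Leave it where it is.
- low2_mid (a point): low dark plate standing in the rack, 110 x 8 x 62 mm (length x, thickness y, height z); point at its centre (half-way up). Leave it where it is.
- low3_mid (a point): low dark plate standing in the rack, 110 x 8 x 62 mm (length x, thickness y, height z); point at its centre (half-way up). Leave it where it is.
- can: closed metal can, 74 mm across, 85 mm high, standing; origin at the centre of its underside; bystander
- tape: roll of paper tape lying flat, 100 mm across, 24 mm high; origin at the centre of its underside; bystander
- brush: paint brush lying flat; origin under its middle, handle to its -x; bystander
There are look-alikes about, which are no part of the job. What is shaped like the part that bears bar_b_mid but green is not meant.

How it is judged (in metres and radians):
On the way, in this order (a step that is already met when the one before it is completed fails the run):
1. both bars are gripped together and lifted at least 25 mm clear off the rack, side by side (height (world z) of each of bar_a_mid, bar_b_mid above 0.131 m and contact force between the fingers and bar_a above 0.5 N and contact force between the fingers and bar_b above 0.5 N and distance between bar_a_mid and bar_b_mid below 0.034 m), for 0.1 s.
2. the pair lies released side by side in the notches of the rest (x of bar_a_mid in the frame of rest_mid between -0.022 and 0.022 m and y of bar_a_mid in the frame of rest_mid between -0.032 and 0.032 m and z of bar_a_mid in the frame of rest_mid between 0.006 and 0.0135 m and angle between the y axis of each of bar_a_mid, bar_b_mid and the y axis of rest_mid, either way round below 0.12 rad and linear speed of each of bar_a, bar_b below 0.03 m/s and contact force between the fingers and bar_a below 0.1 N and x of bar_b_mid in the frame of rest_mid between -0.022 and 0.022 m and y of bar_b_mid in the frame of rest_mid between -0.032 and 0.032 m and z of bar_b_mid in the frame of rest_mid between 0.006 and 0.0135 m and contact force between the fingers and bar_b below 0.1 N and distance between bar_a_mid and bar_b_mid below 0.04 m), for 0.2 s.
3. the tall plate stands down in the empty slot, released (horizontal distance between plate_foot and free_slot below 0.01 m and z of plate_foot in the frame of free_slot below 0.004 m and angle between the x axis of plate_mid and the x axis of free_slot, either way round below 0.12 rad and angle between plate_mid's own z axis and vertical below 0.2 rad and linear speed of plate below 0.03 m/s and contact force between the fingers and plate below 0.1 N), for 0.2 s.
At the end, for the whole second after the job is handed in: Released, at rest: both bars flat in both rest notches, within 0.12 rad of its y, 22 mm of its middle across, 32 mm lengthwise, centres under 40 mm apart; tall plate on the floor of the empty slot (4 mm), foot within 10 mm of its middle, within 0.12 rad along it, leaning under 0.2 rad (all of step 2 and all of step 3); the robot touches nothing.
It fails at once if a bar or the tall plate is dropped or thrown (bar faster than 0.55 m/s, plate 0.7 m/s, while no finger touches it) ((linear speed of bar_a above 0.55 m/s and contact force between the fingers and bar_a below 0.05 N) or (linear speed of bar_b above 0.55 m/s and contact force between the fingers and bar_b below 0.05 N) or (linear speed of plate above 0.7 m/s and contact force between the fingers and plate below 0.05 N)).
It fails at once if a bar is put down or falls on the bench, or one bar is carried without the other (bar centres more than 60 mm apart) (distance between bar_a_mid and bar_b_mid above 0.06 m or height (world z) of any of bar_a_mid, bar_b_mid below 0.028 m).
It fails at once if a low plate is shifted more than 20 mm or lifted out of its slot (distance of any of low0_mid, low1_mid, low2_mid, low3_mid from where it was at the start of the episode above 0.02 m).
It fails at once if the can, the tape roll or the brush is moved more than 30 mm (distance of any of can, tape, brush from where it was at the start of the episode above 0.03 m).
It also fails if it takes over 69 s, if anything falls off the work surface, if the arm or the gripper's body presses on something with over 40 N, if the wrist force passes 120 N, or if a joint passes its speed limit or range.

### The arm

A 6-joint arm with a two-finger parallel gripper is mounted at the origin on the work surface. World frame = base frame: x ahead of the robot, y to its left, z up, the work surface at z = 0. Lengths are in m, angles in degrees, forces in N, time in s.
With the tool pointing down it reaches from about 0.4 to 0.825 m from the base axis. Payload 7 kg.
Tool frame: the origin (TCP) lies midway between the tips of the shut fingers; the grasp point (between the pads) lies 19 mm behind it; z points along the fingers, y is the direction in which the jaws open and shut (so a half turn about z gives the same grasp; the last joint's range is limited). The gripper opens to 88 mm and grips with 3 to 60 N. Pads are 19 mm wide; open, the fingers measure 130 mm over their backs; the gripper's body (78 mm by 193 mm) begins 47 mm behind the grasp point.
Start: joints at [83.772, 20.546, 0.682, 0, -70.136, -16.507], TCP at [0.261, 0.623, 0.227] pointing down, gripper open.
Joint ranges: [-176.03, 176.03], [-82.01, 121.73], [-58.28, 71.71], [-173.87, 95.51], [-174.79, -0.11], [-173.66, 173.66]. Speed limits (degrees/s): [136.94, 136.94, 172.46, 180, 180, 180].

### API

Orientations are given as a 3x3 rotation matrix whose columns are the frame's x, y, z axes.
In Python, from rig import robot gives the robot as it stands. Calls block until the motion is done:
- robot.goto(position, orientation): joint-space move of the TCP to a pose.
- robot.servo_line(position, ori=None, speed=0.15): straight line of the TCP; ori=None keeps the orientation; speed is the mean speed in m/s.
- robot.movej(angles): joint-space move.
- robot.move_gripper(opening): opening from 0.0 (shut) to 1.0 (fully open); the grip force is fixed at half the most; returns when the fingers have stopped.
- robot.dwell(seconds).
- robot.ik(position, orientation): joint angles nearest the present ones, or None.
- robot.grab_frame(name): name is "scene" or "top" or "wrist"; returns (picture, depth): 384x512x3 uint8, red, green, blue; 384x512 float32, m along the optical axis (not along the pixel's ray), 0 where there is no reading.
- robot.camera_info(name): a dict with "vfov" (degrees; the focal length in pixels is half the picture's height over the tangent of half this angle, whatever the lens; pixels are square), "cx", "cy" (the principal point, pixels), "k1" (the pictures are not rectified: a ray, as slopes to the right and down, at radius r is drawn at 1 + k1 r^2 times it, then the intrinsics apply), "view" (4x4, takes a point from world to camera coordinates); the wrist camera has in their place "T_tool_cam" (4x4, takes a point from camera to tool coordinates, whose origin is the TCP and whose axes are the flange's). Camera axes: x right, y down, z forward; pixel columns grow to the right and rows downward; lengths in m; the calibration is good to about 2 mm. A picture is of the moment at which its call begins: read the wrist's pose just before it. camera_info takes no time and is no camera call.
A pose or a line that the arm cannot do raises robot.Unreachable and nothing moves.
- robot.job_done(): hands the job in, once; it reports no verdict.
Readings, each from a call of its own:
- robot.read_t(): time.
- robot.read_qpos(): joint angles.
- robot.read_qvel(): joint speeds.
- robot.read_effort(): joint torques, N m.
- robot.read_position(): TCP position.
- robot.read_tcp_rot(): TCP orientation.
- robot.read_force(): force on the tool from outside, world axes, zero at the start.
- robot.read_ft_torque(): the same for the moment, N m.
- robot.read_grip_width(): opening from 0.0 (shut) to 1.0 (fully open).
Only numpy, scipy, OpenCV 4.12 (cv2) and the standard library are available. Lean on these libraries where they do the work, as an engineer would, in place of code of your own. Each camera call takes 0.05 s, during which the arm holds its last target.

## Working session

There is one attempt and no reset: what is moved stays moved. The work goes in short steps, each a Python script; the robot and the scene stay as the last script left them, time stands still between calls to the robot, and variables do not carry over. Pictures are saved under pics/ and viewed, and the job is handed in when it is done.

```bash
ls; mkdir -p pics
python3 - <<'E'
from rig import robot
import cv2,numpy as np
print(robot.read_t(),robot.read_position(),robot.read_tcp_rot())
for n in("scene","top","wrist"):
    im,d=robot.grab_frame(n); cv2.imwrite(f"pics/{n}0.png",cv2.resize(im[:,:,::-1],(768,576),interpolation=cv2.INTER_CUBIC)); np.savez(f"pics/{n}0.npz",im=im,d=d)
    print(n,robot.camera_info(n))
E
```

```text
pics
0.0 [0.26068864 0.6221002  0.22563897] [[ 9.22273011e-01 -3.86538809e-01 -4.92478696e-04]
 [-3.86539095e-01 -9.22271709e-01 -1.55649415e-03]
 [ 1.47446227e-04  1.62587482e-03 -9.99998667e-01]]
scene {'vfov': 53.162250445803295, 'cx': 262.86212800297324, 'cy': 192.80024512794472, 'k1': -0.08097077588849612, 'view': array([[ 0.77671839,  0.62973592, -0.01188335, -0.42060642],
       [ 0.52213702, -0.65432797, -0.54701722, -0.23442481],
       [-0.352252  ,  0.41867359, -0.83703701,  0.99819098],
       [ 0.        ,  0.        ,  0.        ,  1.        ]])}
top {'vfov': 50.65961702681893, 'cx': 260.61185254583893, 'cy': 187.1326515616554, 'k1': -0.12823955087624064, 'view': array([[-0.02790794, -0.99960714, -0.00259251,  0.03227701],
       [-0.99841672,  0.02800123, -0.04878517,  0.54279692],
       [ 0.0488386 ,  0.00122691, -0.99880593,  0.83160004],
       [ 0.        ,  0.        ,  0.        ,  1.        ]])}
wrist {'vfov': 58.541268984224615, 'cx': 255.34054764728216, 'cy': 193.1094941887536, 'k1': -0.0710006646099493, 'T_tool_cam': array([[-5.57646931e-04, -9.58565438e-01, -2.84871884e-01,
         7.74665910e-02],
       [ 9.99999819e-01, -4.70388499e-04, -3.74725194e-04,
         1.60456468e-03],
       [ 2.25198161e-04, -2.84872041e-01,  9.58565527e-01,
        -1.57222678e-01],
       [ 0.00000000e+00,  0.00000000e+00,  0.00000000e+00,
         1.00000000e+00]])}
```

View pics/scene0.png

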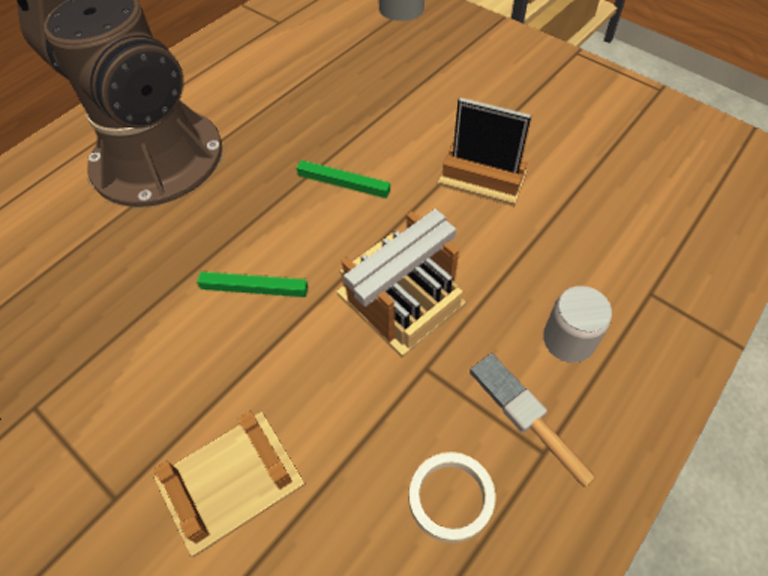

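View pics/top0.png

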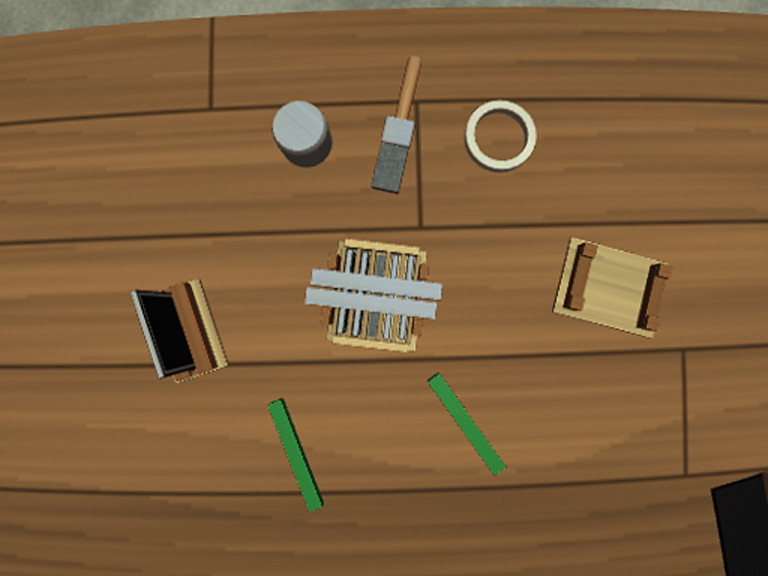

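View pics/wrist0.png

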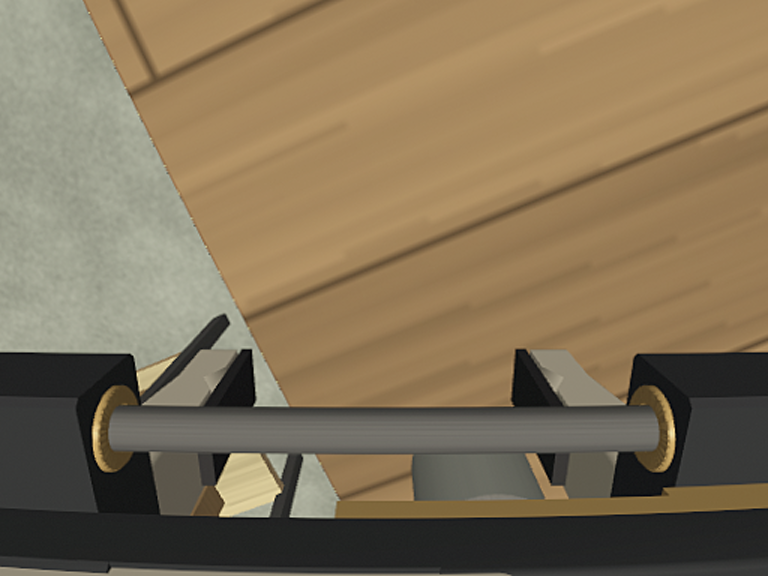

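The scene view shows the bars on the rack near (400,255), the holder with the tall plate at (490,150) and the bar rest at (228,480). In the top view these are near (372,295), (180,330) and (612,287). The green bars are decoys. I'll enlarge the top view next.

```bash
cat > h.py <<'E'
import numpy as np,cv2
from rig import robot
def intr(n):
    c=robot.camera_info(n); f=192/np.tan(np.radians(c['vfov'])/2); return c,f
def pose(n,T=None):
    c,f=intr(n)
    if n=='wrist': return T@c['T_tool_cam']   # cam->world
    return np.linalg.inv(c['view'])
def toolT():
    T=np.eye(4);T[:3,:3]=robot.read_tcp_rot();T[:3,3]=robot.read_position();return T
def ray(n,px,T=None):
    """px in original 512x384 pixel coords -> origin, dir with unit cam z"""
    c,f=intr(n); d=np.array([(px[0]-c['cx'])/f,(px[1]-c['cy'])/f]); u=d.copy()
    for _ in range(20): u=d/(1+c['k1']*(u@u))
    P=pose(n,T); return P[:3,3],P[:3,:3]@np.r_[u,1.]
def atz(n,px,z,T=None):
    o,d=ray(n,px,T); return o+d*(z-o[2])/d[2]
def dep(n,px,D,T=None):
    o,d=ray(n,px,T); return o+d*D[int(round(px[1])),int(round(px[0]))]
def tri(*rs):
    A=np.zeros((3,3));b=np.zeros(3)
    for o,d in rs:
        d=d/np.linalg.norm(d);M=np.eye(3)-np.outer(d,d);A+=M;b+=M@o
    p=np.linalg.solve(A,b)
    return p,[np.linalg.norm(np.cross(p-o,d/np.linalg.norm(d))) for o,d in rs]
def proj(n,p,T=None):
    c,f=intr(n);q=np.linalg.inv(pose(n,T))@np.r_[p,1];u=q[:2]/q[2];u=u*(1+c['k1']*(u@u));return u*f+[c['cx'],c['cy']]
def crop(im,x0,y0,w,h,s,name,grid=10):
    c=cv2.resize(im[y0:y0+h,x0:x0+w,::-1],None,fx=s,fy=s,interpolation=cv2.INTER_NEAREST if s>8 else cv2.INTER_CUBIC).copy()
    for x in range((x0+grid-1)//grid*grid,x0+w,grid):
        X=int((x-x0+.5)*s); cv2.line(c,(X,0),(X,6),(0,0,255),1); cv2.putText(c,str(x),(X-8,16),0,.35,(0,0,255),1)
    for y in range((y0+grid-1)//grid*grid,y0+h,grid):
        Y=int((y-y0+.5)*s); cv2.line(c,(0,Y),(6,Y),(0,0,255),1); cv2.putText(c,str(y),(8,Y+4),0,.35,(0,0,255),1)
    cv2.imwrite(f'pics/{name}.png',c)
def grab(n,name):
    T=toolT(); im,D=robot.grab_frame(n); np.savez(f'pics/{name}.npz',im=im,d=D,T=T); return im,D,T
E
python3 - <<'E'
from h import *
t=np.load('pics/top0.npz');s=np.load('pics/scene0.npz')
crop(t['im'],195,150,110,90,7,'tc_rack'); crop(t['im'],80,180,80,80,7,'tc_plate'); crop(t['im'],360,150,95,80,8,'tc_rest')
crop(s['im'],215,130,105,110,5,'sc_rack');crop(s['im'],285,55,80,90,6,'sc_plate')
crop(s['im'],95,265,115,110,5,'sc_rest')
E
```

```text
(no output)
```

View pics/tc_rack.png

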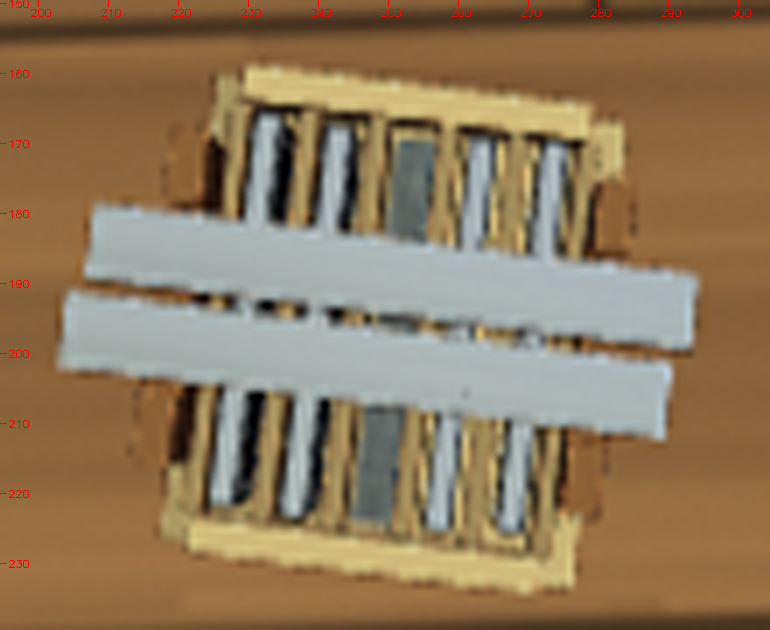

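View pics/tc_plate.png

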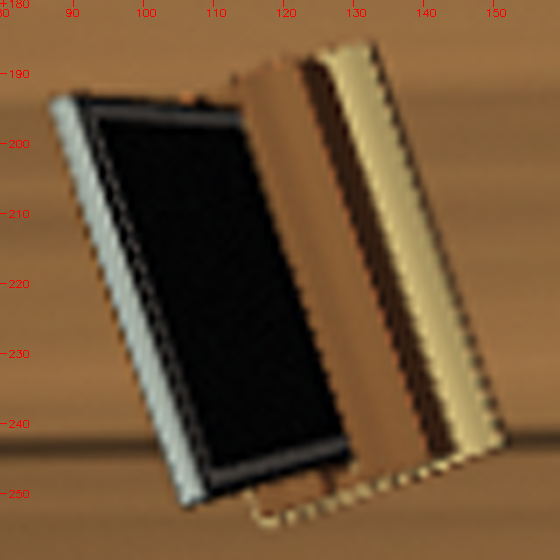

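View pics/tc_rest.png

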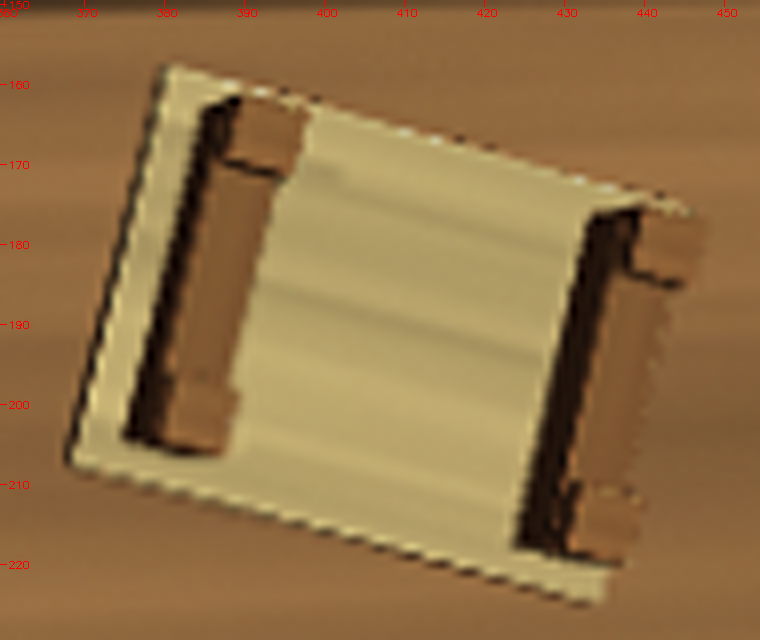

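View pics/sc_rack.png

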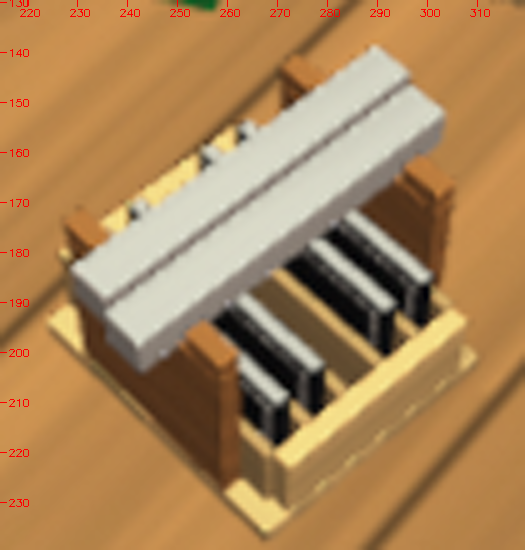

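View pics/sc_plate.png

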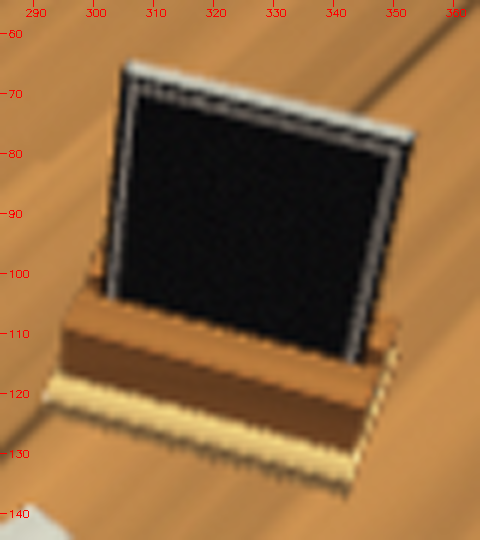

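View pics/sc_rest.png

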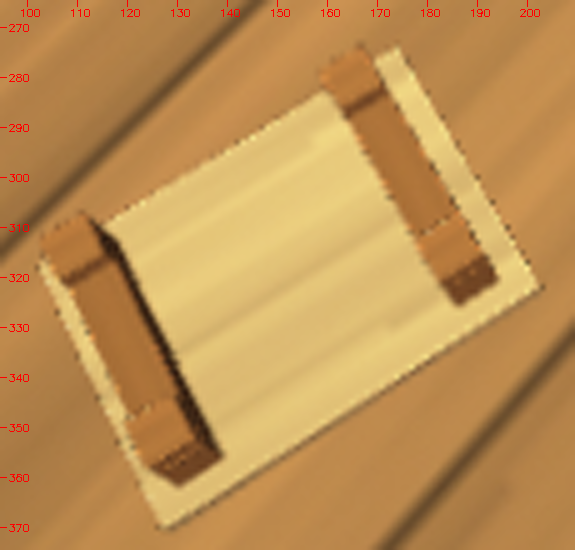

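Run:
```python
from h import *
np.set_printoptions(precision=4,suppress=True)
print('cams',pose('top')[:3,3],pose('scene')[:3,3])
t=np.load('pics/top0.npz')['d']
def P(name,tp,sp):
    p,r=tri(ray('top',tp),ray('scene',sp)); print(name,p,'res',np.round(r[0],4),'topdepth',dep('top',tp,t)); return p
A=[P('A',*x) for x in [((208.1,178.8),(303.1,151.9)),((206.6,188.8),(296.9,146.1)),((294.1,188.4),(242.5,199.1)),((293.4,199.2),(235.9,190.9))]]
B=[P('B',*x) for x in [((204.2,191.1),(296.1,145.1)),((202.8,202.1),(289.5,138.5)),((290.4,201.6),(235.5,190.1)),((289.4,212.1),(228.9,182.9))]]
for X in(A,B):
    X=np.array(X);c=X.mean(0);d=X[:2].mean(0)-X[2:].mean(0);print(c,np.linalg.norm(d),np.degrees(np.arctan2(d[1],d[0])))
R=[P('rest',*x) for x in [((380.5,157.75),(203.1,321.9)),((445.75,175.4),(127.5,370.1)),((368.25,207.4),(173.9,273.9)),((434.9,225.1),(101.9,317.5))]]
R=np.array(R);d=R[0]+R[2]-R[1]-R[3];print('rest',R.mean(0),np.linalg.norm(d)/2,np.degrees(np.arctan2(d[1],d[0])))
L=[P('pl',*x) for x in [((86.6,193.5),(353.3,77.3)),((90.2,193.1),(352.8,79)),((105.5,251.9),(305.7,64.5)),((109.1,250.5),(306.2,67))]]
L=np.array(L);d=L[0]+L[1]-L[2]-L[3];print('pl',L.mean(0),np.linalg.norm(d)/2,np.degrees(np.arctan2(d[1],d[0])))
F=np.array([atz('top',p,.01) for p in [(250.9,169.2),(256.6,169.5),(245.2,223.8),(250.5,224.2)]]);d=F[0]+F[1]-F[2]-F[3];print('felt',F,F.mean(0),np.linalg.norm(d)/2,np.degrees(np.arctan2(d[1],d[0])))
```

```text
cams [0.5022 0.016  0.8572] [ 0.8007 -0.3064  0.7023]
A [0.5557 0.1123 0.1148] res 0.0012 topdepth [0.5565 0.113  0.1151]
A [0.5376 0.1155 0.116 ] res 0.0008 topdepth [0.5382 0.116  0.1164]
A [ 0.5337 -0.0452  0.1141] res 0.0011 topdepth [ 0.5395 -0.0538 -0.001 ]
A [ 0.5145 -0.0422  0.1194] res 0.0002 topdepth [ 0.5147 -0.0423  0.117 ]
B [0.5332 0.1203 0.1115] res 0.0014 topdepth [0.539  0.1367 0.0015]
B [0.5135 0.1233 0.1146] res 0.0007 topdepth [0.514  0.1234 0.117 ]
B [ 0.5098 -0.0376  0.1123] res 0.0009 topdepth [ 0.5105 -0.0367  0.1163]
B [ 0.4909 -0.0348  0.1154] res 0.0006 topdepth [ 0.4914 -0.0342  0.1171]
[0.5354 0.0351 0.1161] 0.15918923263310256 81.87221939184035
[0.5119 0.0428 0.1135] 0.15966651045496014 81.72853473200105
rest [ 0.599  -0.2402  0.0072] res 0.0005 topdepth [ 0.6002 -0.2424 -0.0013]
rest [ 0.5571 -0.3826  0.0105] res 0.001 topdepth [ 0.5585 -0.3874 -0.0014]
rest [ 0.4938 -0.2093  0.0094] res 0.0013 topdepth [ 0.4946 -0.2087  0.0081]
rest [ 0.4515 -0.3535  0.0097] res 0.0009 topdepth [ 0.4515 -0.3573 -0.0009]
rest [ 0.5253 -0.2964  0.0092] 0.14928998427359794 73.65572892601772
pl [0.5329 0.3287 0.1471] res 0.0017 topdepth [0.5408 0.3938 0.0028]
pl [0.5342 0.3228 0.1467] res 0.0008 topdepth [0.5347 0.3226 0.1484]
pl [0.4289 0.2945 0.1504] res 0.0009 topdepth [0.4294 0.2955 0.1494]
pl [0.4321 0.2897 0.1478] res 0.0005 topdepth [0.432  0.2883 0.1505]
pl [0.482  0.3089 0.148 ] 0.10845392337725354 18.090042199135883
felt [[0.5818 0.0364 0.01  ]
 [0.5809 0.0245 0.01  ]
 [0.4681 0.0513 0.01  ]
 [0.4669 0.0403 0.01  ]] [0.5244 0.0381 0.01  ] 0.11490893278767575 -7.702543000468831
```

```bash
cat >> h.py <<'E'
def ori(jawdeg):
    a=np.radians(jawdeg); y=np.array([np.cos(a),np.sin(a),0]); z=np.array([0,0,-1.]); return np.column_stack([np.cross(y,z),y,z])
E
python3 - <<'E'
from h import *
np.set_printoptions(precision=1,suppress=True)
for n,p,a in [('bar',(.5236,.039,.087),-8.2),('bar hi',(.5236,.039,.25),-8.2),('rest',(.5253,-.2964,.026),-16.3),('rest hi',(.5253,-.2964,.25),-16.3),('plate',(.482,.309,.119),108.1),('plate hi',(.482,.309,.3),108.1),('slot',(.524,.038,.119),81.9),('slot hi',(.524,.038,.3),81.9)]:
    for k in(0,180): print(n,k,robot.ik(p,ori(a+k)),ori(a+k)[:,0])
E
```

```text
bar 0 [ 25.7  14.4 -28.6   0.  -47.  146.1] [0.1 1.  0. ]
bar 180 [ 25.7  14.4 -28.6   0.  -47.  -33.9] [-0.1 -1.  -0. ]
bar hi 0 [ 25.7   5.5 -16.    0.  -68.5 146.1] [0.1 1.  0. ]
bar hi 180 [ 25.7   5.5 -16.    0.  -68.5 -33.9] [-0.1 -1.  -0. ]
rest 0 None [0.3 1.  0. ]
rest 180 [-10.9  25.2 -21.9   0.  -43.   -5.4] [-0.3 -1.  -0. ]
rest hi 0 None [0.3 1.  0. ]
rest hi 180 [-10.9  13.   -6.8   0.  -70.2  -5.4] [-0.3 -1.  -0. ]
plate 0 [  52.2   16.3  -20.7    0.   -53.  -124.1] [-1.  -0.3 -0. ]
plate 180 [ 52.2  16.3 -20.7   0.  -53.   55.9] [1.  0.3 0. ]
plate hi 0 [  52.2    8.7   -5.8    0.   -75.6 -124.1] [-1.  -0.3 -0. ]
plate hi 180 [ 52.2   8.7  -5.8   0.  -75.6  55.9] [1.  0.3 0. ]
slot 0 [  25.6   12.2  -26.5    0.   -51.3 -123.7] [-1.   0.1  0. ]
slot 180 [ 25.6  12.2 -26.5   0.  -51.3  56.3] [ 1.  -0.1  0. ]
slot hi 0 [  25.6    4.   -11.2    0.   -74.9 -123.7] [-1.   0.1  0. ]
slot hi 180 [ 25.6   4.  -11.2   0.  -74.9  56.3] [ 1.  -0.1  0. ]
```

Run:
```python
from h import *
np.set_printoptions(precision=4,suppress=True)
robot.goto([.5236,.039,.27],ori(171.8))
print(robot.read_t(),robot.read_position(),robot.read_tcp_rot())
im,D,T=grab('wrist','w1'); crop(im,0,0,512,384,1.5,'w1',50)
```

```text
2.4417 [0.5237 0.0397 0.2699] [[-0.1414 -0.9899 -0.0001]
 [-0.9899  0.1414 -0.    ]
 [ 0.      0.0001 -1.    ]]
```

View pics/w1.png

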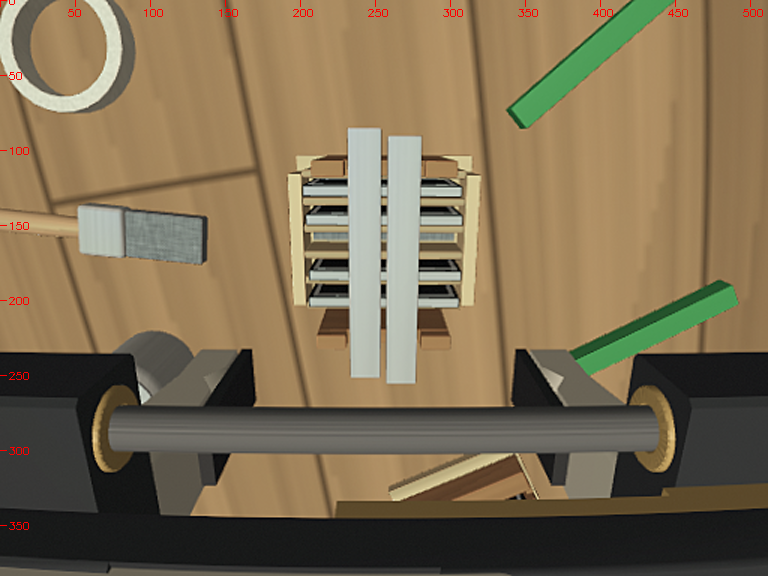

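The wrist view at 1.5x shows both bars end to end. The left bar has corners (348,128), (381,128), (379,377) and (351,377). The right bar has (388,136), (420,136), (416,383) and (387,383). I'll check these against the first estimate.

Run:
```python
from h import *
np.set_printoptions(precision=4,suppress=True)
w=np.load('pics/w1.npz');T=w['T']
for c in [[(348,128),(381,128),(379,377),(351,377)],[(388,136),(420,136),(416,383),(387,383)]]:
    X=np.array([atz('wrist',(x/1.5-.5,y/1.5-.5),.116,T) for x,y in c]); d=X[2]+X[3]-X[0]-X[1]
    print(X,X.mean(0),np.linalg.norm(d)/2,np.degrees(np.arctan2(d[1],d[0])))
    print(dep('wrist',(np.mean([p[0] for p in c])/1.5,np.mean([p[1] for p in c])/1.5),w['d'],T))
# felt, both sides
```

```text
[[ 0.5323 -0.0471  0.116 ]
 [ 0.5133 -0.0444  0.116 ]
 [ 0.5373  0.1124  0.116 ]
 [ 0.5558  0.1098  0.116 ]] [0.5347 0.0327 0.116 ] 0.1586343607888872 81.36750723763468
[0.5335 0.0281 0.1153]
[[ 0.5099 -0.0393  0.116 ]
 [ 0.4914 -0.0367  0.116 ]
 [ 0.5135  0.1203  0.116 ]
 [ 0.5327  0.1175  0.116 ]] [0.5119 0.0404 0.116 ] 0.1585572357754901 81.85834073991673
[0.5107 0.036  0.1148]
```

The two measurements agree within about 2 mm, so I'm going ahead with the bar grasp.

Run:
```python
from h import *
np.set_printoptions(precision=4,suppress=True)
O=ori(171.8)
robot.servo_line([.5234,.0375,.12],O,speed=.12); robot.servo_line([.5234,.0375,.0865],speed=.05)
print(robot.read_position(),robot.read_force())
robot.move_gripper(0.0); print(robot.read_grip_width()*88,robot.read_force(),robot.read_position())
robot.dwell(.2)
p=robot.read_position(); robot.servo_line([.5234,.0375,.105],speed=.05); print(robot.read_force(),robot.read_grip_width()*88)
robot.servo_line([.5234,.0375,.20],speed=.08)
robot.dwell(.2);print(robot.read_t(),robot.read_force(),robot.read_grip_width()*88)
im,D,T=grab('wrist','w2'); crop(im,0,0,512,384,1.5,'w2',50)
im,D,T=grab('scene','s2'); crop(im,180,60,160,180,3.3,'s2',20)
```

```text
[0.5236 0.0375 0.0866] [ 0.0216 -0.3526 -0.0689]
39.78280914474135 [-0.4917  0.6196  0.3288] [0.5234 0.0375 0.0865]
[-0.2938  0.6982 -2.6267] 39.80157579197505
7.7917 [-0.3429 -0.4424 -3.8609] 40.00105203376582
```

View pics/w2.png

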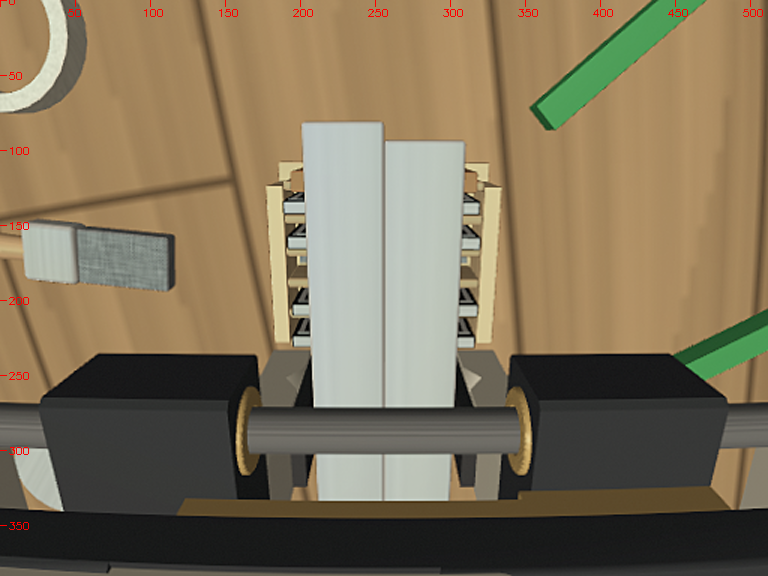

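View pics/s2.png

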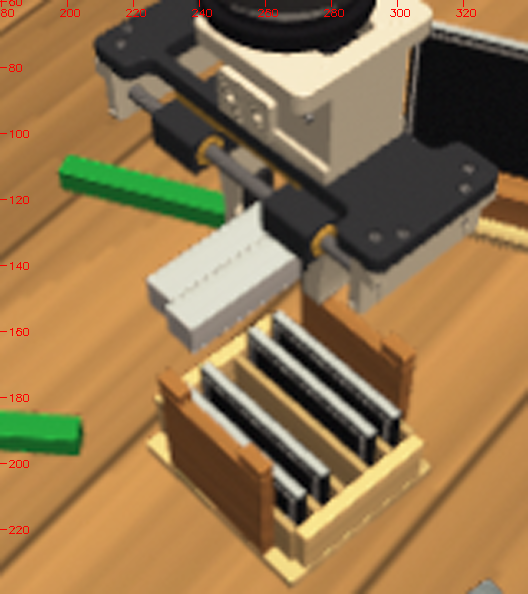

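Both bars are held together in w2, with their far ends at rows 122 and 141 at 1.5x. The rack's empty middle slot is uncovered. Next I check how level the pair is, then carry it over the rest.

Run:
```python
from h import *
np.set_printoptions(precision=4,suppress=True)
w=np.load('pics/w2.npz');T=w['T'];D=w['d']
for x,y in [(340,150),(420,155),(340,200),(340,250),(340,300),(340,370),(420,370)]:
    p=dep('wrist',(x/1.5,y/1.5),D,T); print(p,(np.linalg.inv(T)@np.r_[p,1])[:3])
for x,y in [(303,122),(383,122),(385,141),(463,141)]:
    p=atz('wrist',(x/1.5-.5,y/1.5-.5),.229,T); print((np.linalg.inv(T)@np.r_[p,1])[:3])
```

```text
[ 0.5229 -0.039   0.2286] [ 0.0757 -0.0106 -0.0289]
[ 0.5039 -0.0351  0.2283] [ 0.0745  0.0088 -0.0287]
[ 0.525  -0.0271  0.2282] [ 0.0636 -0.0109 -0.0286]
[ 0.527  -0.0146  0.2284] [ 0.051  -0.0112 -0.0287]
[ 0.5293 -0.0014  0.2284] [ 0.0376 -0.0115 -0.0288]
[0.5325 0.018  0.2293] [ 0.0179 -0.0119 -0.0297]
[0.5109 0.0219 0.2278] [ 0.0171  0.01   -0.0282]
[ 0.0825 -0.0194 -0.0294]
[ 0.0824 -0.0003 -0.0294]
[ 0.078   0.0001 -0.0294]
[ 0.0781  0.0189 -0.0294]
```

Run:
```python
from h import *
np.set_printoptions(precision=4,suppress=True)
O=ori(163.66)
robot.goto([.5253,-.2964,.20],O); robot.servo_line([.5253,-.2964,.075],speed=.1); robot.dwell(.2)
print(robot.read_t(),robot.read_position(),robot.read_force(),robot.read_grip_width()*88)
im,D,T=grab('wrist','w3'); crop(im,0,0,512,384,1.5,'w3',50)
im,D,T=grab('scene','s3'); crop(im,70,230,170,154,4,'s3',20)
```

```text
10.7583 [ 0.5255 -0.2965  0.0755] [ 0.5054  0.0281 -3.6629] 39.72700440431275
```

View pics/w3.png

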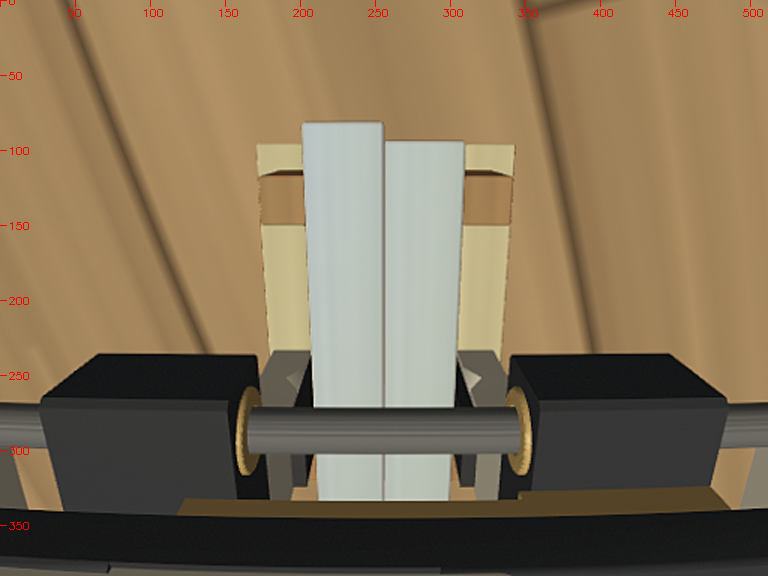

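View pics/s3.png

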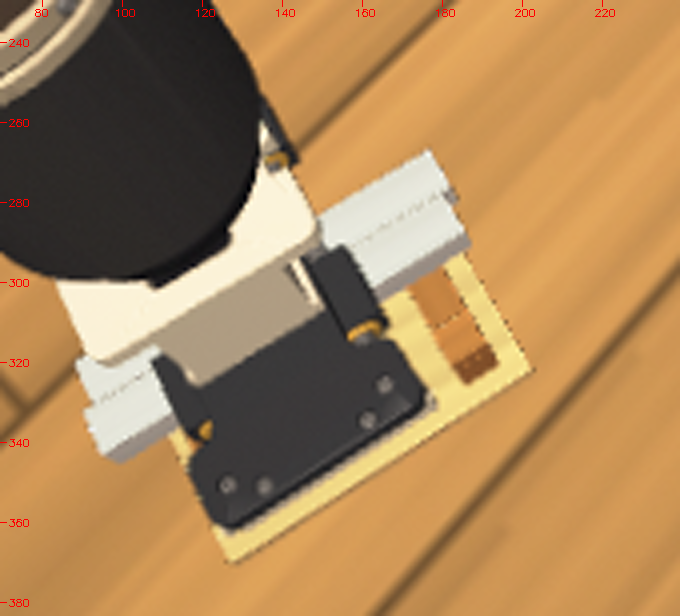

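Seen from the wrist, the rest's edges (257 and 515 at row 145, 1.5x) are symmetric about the bars to about 1 mm. Next I check the lengthwise position and lower the pair until it touches.

Run:
```python
from h import *
np.set_printoptions(precision=4,suppress=True)
w=np.load('pics/w3.npz');T=w['T']
for x,y,z in [(257,145,.01),(515,145,.01),(260,177,.047),(512,177,.047),(263,224,.047),(510,224,.047)]:
    p=atz('wrist',(x/1.5-.5,y/1.5-.5),z,T); print((np.linalg.inv(T)@np.r_[p,1])[:3])
p0=[.5253,-.2964]
robot.servo_line(p0+[.034],speed=.05); robot.dwell(.1); f0=robot.read_force()[2]; print(f0)
z=.034
while z>.0235:
    z-=.0015; robot.servo_line(p0+[z],speed=.02); robot.dwell(.1); f=robot.read_force()[2]; print(round(z,4),robot.read_position()[2],round(f,2))
    if f-f0>2: break
print(robot.read_t())
```

```text
[ 0.0763 -0.0537  0.0655]
[0.0763 0.055  0.0655]
[ 0.0656 -0.0444  0.0285]
[0.0655 0.0454 0.0285]
[ 0.0487 -0.0444  0.0285]
[0.0486 0.0457 0.0285]
-2.575144286504942
0.0325 0.03256087862065425 -2.58
0.031 0.030949161381018102 -2.46
0.0295 0.029461717042347835 -2.21
0.028 0.02795189806550484 -3.05
0.0265 0.026465200415179267 -3.37
0.025 0.025545072118872757 4.28
14.025
```

Run:
```python
from h import *
np.set_printoptions(precision=4,suppress=True)
p0=[.5253,-.2964]
robot.servo_line(p0+[.0257],speed=.02); print(robot.read_force())
robot.move_gripper(0.75); robot.dwell(.3); print(robot.read_force(),robot.read_grip_width()*88)
robot.servo_line(p0+[.06],speed=.08); robot.servo_line(p0+[.20],speed=.2)
im,D,T=grab('wrist','w4'); crop(im,0,0,512,384,1.5,'w4',50)
robot.goto([.50,0.08,.36],ori(171.8))
im,D,T=grab('top','t4'); crop(im,360,150,95,80,8,'t4')
im,D,T=grab('scene','s4'); crop(im,80,230,150,154,4,'s4',20)
print(robot.read_t())
```

```text
[ 0.4804 -0.5029  0.0036]
[ 0.2892  0.2085 -0.9944] 65.68675350774785
18.3417
```

View pics/t4.png

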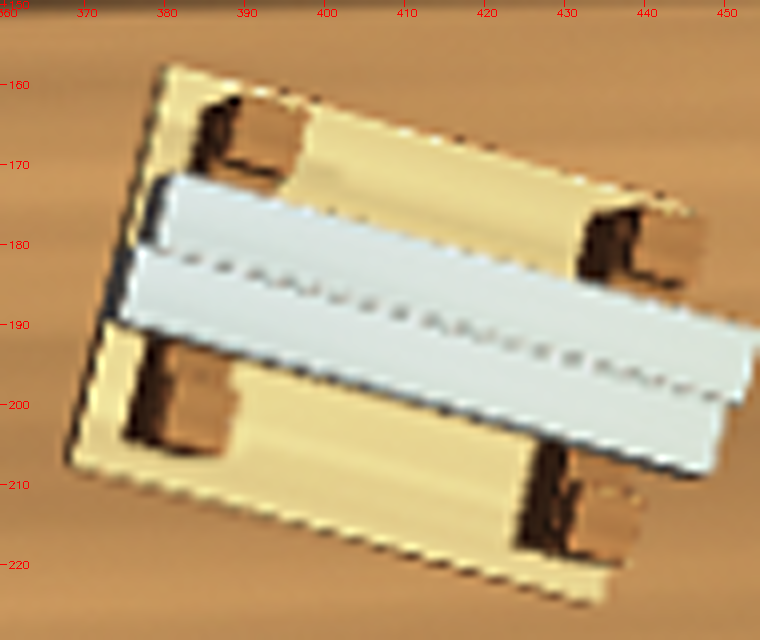

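View pics/s4.png

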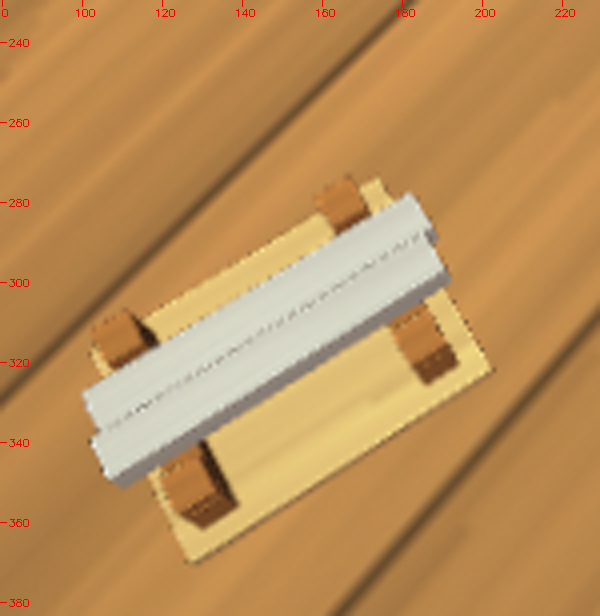

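View pics/w4.png

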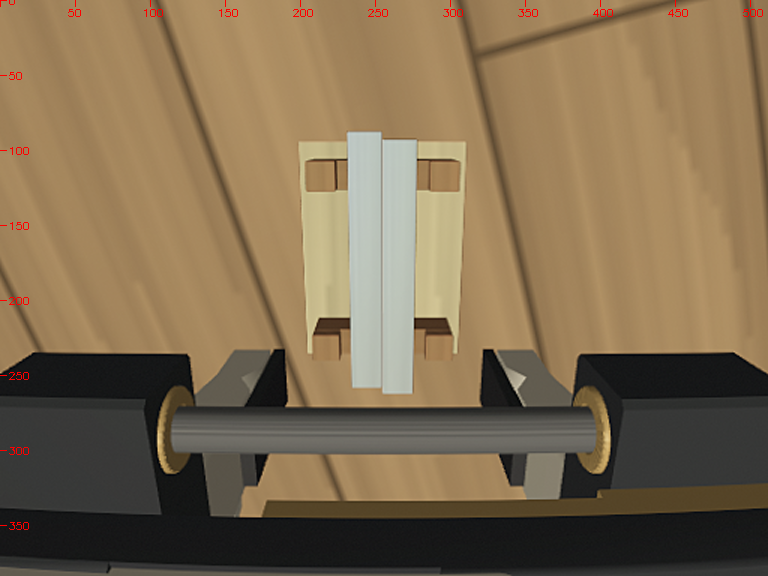

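The views show both bars flat and side by side, centred in the notches. Next is the free slot from directly above, then the plate.

Run:
```python
from h import *
np.set_printoptions(precision=4,suppress=True)
robot.goto([.535,.115,.28],ori(171.8)); robot.dwell(.1)
im,D,T=grab('wrist','w5'); crop(im,170,40,180,150,4.4,'w5',10)
im,D,T=grab('top','t5'); crop(im,195,150,110,90,7,'t5')
robot.goto([.40,.30,.30],ori(288.1)); robot.dwell(.1)
im,D,T=grab('wrist','w6'); crop(im,0,0,512,384,1.5,'w6',50)
print(robot.read_t())
```

```text
20.55
```

View pics/w5.png

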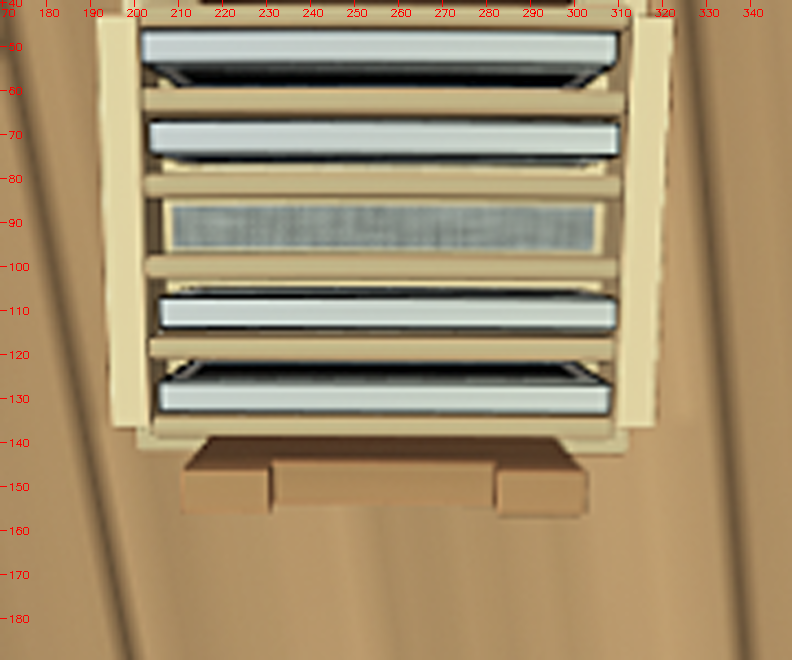

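View pics/w6.png

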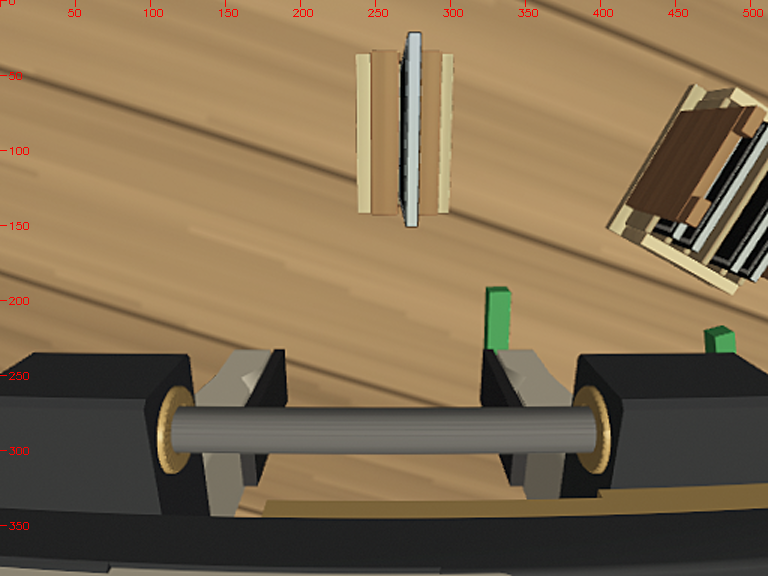

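View pics/t5.png

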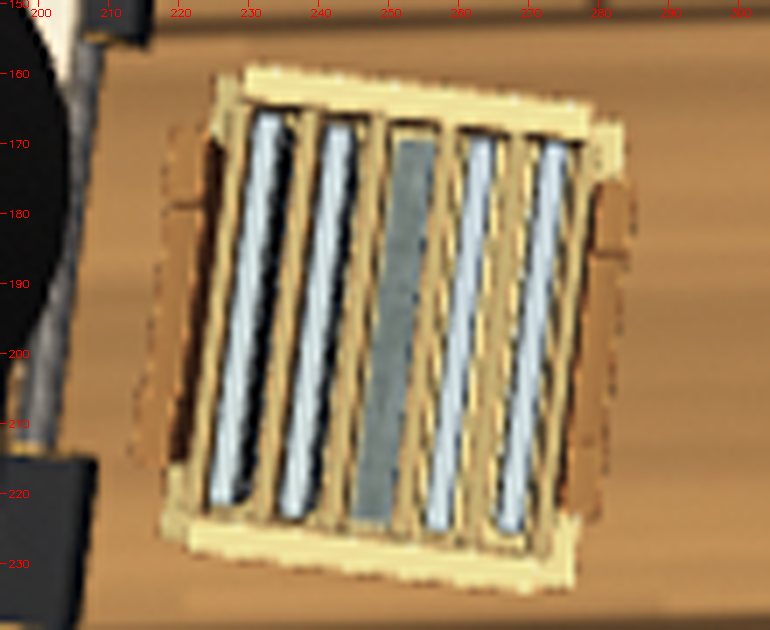

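Run:
```python
from h import *
np.set_printoptions(precision=4,suppress=True)
w=np.load('pics/w5.npz');T=w['T']
f=lambda X,Y,z:atz('wrist',(170+X/4.4-.5,40+Y/4.4-.5),z,T)
F=np.array([f(x,y,.01) for x,y in [(172,206),(172,249),(594,206),(594,250)]]);d=F[0]+F[1]-F[2]-F[3]
print('felt',F.mean(0),np.linalg.norm(d)/2,np.degrees(np.arctan2(d[1],d[0])))
print('felt depth',dep('wrist',(256,91),w['d'],T))
for x in(170,383,595):
    a,b=f(x,185.5,.05),f(x,267.5,.05);print('div mid',(a+b)/2,np.linalg.norm(a-b))
print('div ends x', f(146,227,.05),f(619,227,.05))
for px in [(256,82),(256,100)]: print(dep('wrist',px,w['d'],T))
# top view: dividers next to slot in t5 (z .05)
g=lambda X,Y,z:atz('top',(195+X/7-.5,150+Y/7-.5),z)
L=np.array([g(x,y,.01) for x,y in [(395,138),(435,140),(355,520),(392,523)]]);print('felt top',L.mean(0))
for l,r in [((378,130),(448,138)),((340,515),(408,520))]: a,b=g(*l,.05),g(*r,.05);print('div mid top',(a+b)/2,np.linalg.norm(a-b))
w=np.load('pics/w6.npz');T=w['T']
X=np.array([atz('wrist',(x/1.5-.5,y/1.5-.5),.15,T) for x,y in [(408,32),(421,33),(405,226),(419,226)]]);d=X[0]+X[1]-X[2]-X[3]
print('plate',X,X.mean(0),np.linalg.norm(d)/2,np.degrees(np.arctan2(d[1],d[0])),dep('wrist',(275,100),w['d'],T))
p=X.mean(0);print(tri(ray('wrist',(413.3/1.5-.5,129.5/1.5-.5),T),ray('top',(97.85,222.25)),ray('scene',(329.5,71.95))))
```

```text
felt [0.5223 0.0384 0.01  ] 0.1158303781670936 -8.317261701687787
felt depth [0.5229 0.0382 0.0097]
div mid [0.5748 0.0306 0.05  ] 0.019814500179058805
div mid [0.5223 0.0384 0.05  ] 0.01977148800643009
div mid [0.4701 0.0458 0.05  ] 0.019803697564096074
div ends x [0.5807 0.0298 0.05  ] [0.4642 0.0467 0.05  ]
[0.5216 0.0289 0.0484]
[0.5243 0.0478 0.0498]
felt top [0.5244 0.0381 0.01  ]
div mid top [0.5791 0.0302 0.05  ] 0.02011177950343384
div mid top [0.4703 0.0442 0.05  ] 0.019351911088813904
plate [[0.5322 0.3269 0.15  ]
 [0.5339 0.3199 0.15  ]
 [0.429  0.2941 0.15  ]
 [0.4316 0.286  0.15  ]] [0.4817 0.3067 0.15  ] 0.10804492821039959 17.98623299886734 [0.4722 0.3035 0.1499]
(array([0.4829, 0.3077, 0.1493]), [np.float64(0.0007598831161279479), np.float64(0.0009792523594149213), np.float64(0.0005649978061494403)])
```

The slot centre is (0.523, 0.038) at yaw -8.2° and the plate is at (0.482, 0.3075) at yaw 18°. The independent views agree within 2 mm. Now I grasp the plate.

Run:
```python
from h import *
np.set_printoptions(precision=4,suppress=True)
p=[.482,.3075]
robot.goto(p+[.22],ori(288.0)); robot.servo_line(p+[.119],speed=.1); print(robot.read_position(),robot.read_force())
robot.move_gripper(0.0); robot.dwell(.2); print(robot.read_grip_width()*88,robot.read_force())
robot.servo_line(p+[.135],speed=.05); print(robot.read_force())
robot.servo_line(p+[.27],speed=.12); robot.dwell(.2)
print(robot.read_t(),robot.read_force(),robot.read_grip_width()*88,robot.read_position())
im,D,T=grab('wrist','w7'); crop(im,0,0,512,384,1.5,'w7',50)
im,D,T=grab('scene','s7'); crop(im,260,0,120,130,4.5,'s7',10)
```

```text
[0.4823 0.3079 0.1197] [ 0.044  -0.5434  0.8157]
7.81764203919165 [-0.738  -0.1458 -0.4617]
[ 0.1801 -0.1165 -3.2496]
25.3333 [-0.2029  0.301  -1.4058] 7.602826682462928 [0.4818 0.3073 0.2694]
```

View pics/w7.png

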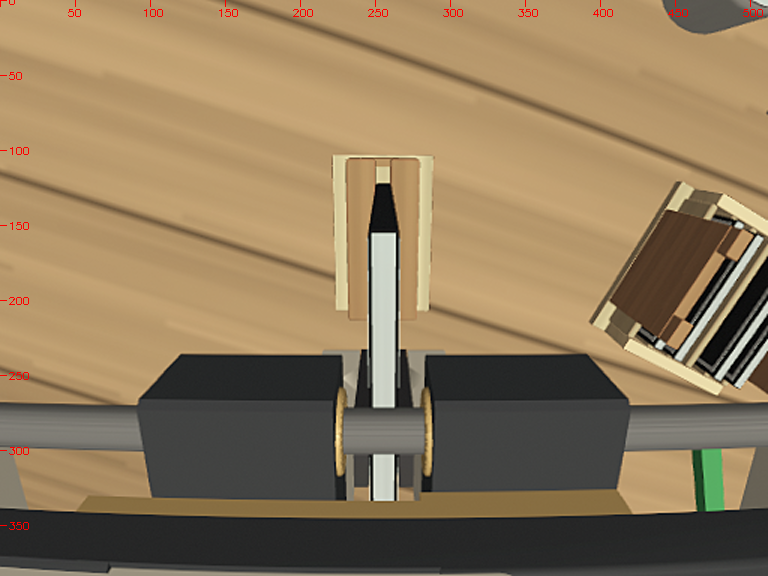

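View pics/s7.png

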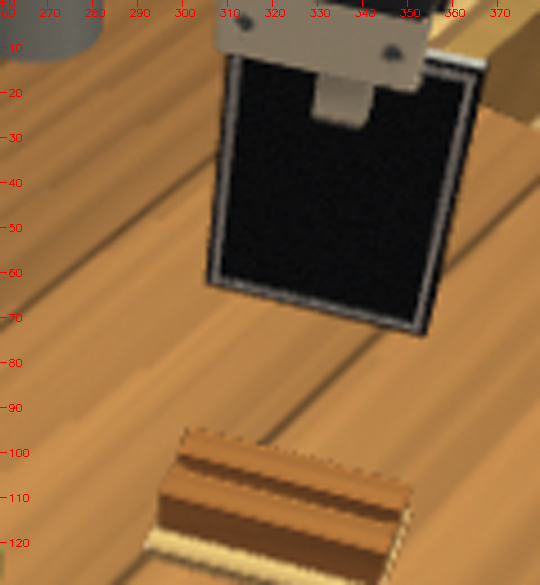

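Run:
```python
from h import *
np.set_printoptions(precision=4,suppress=True)
w=np.load('pics/w7.npz');T=w['T'];Ti=np.linalg.inv(T)
o=lambda q:(Ti@np.r_[q,1])[:3]
z=T[2,3]
print('top end',o(atz('wrist',(384/1.5-.5,233/1.5-.5),z+.031,T)),'foot end',o(atz('wrist',(383.5/1.5-.5,183/1.5-.5),z-.109,T)))
print(dep('wrist',(256,165),w['d'],T)-[0,0,z],dep('wrist',(256,250),w['d'],T)-[0,0,z],dep('wrist',(256,320),w['d'],T)-[0,0,z])
# scene: foot corners, near face assumed on tool plane y=+4mm/-4mm
for px in [(305.7,62.6),(354.4,73.9)]:
    O,d=ray('scene',px); 
    a=Ti[:3,:3]@d; b=Ti[:3,:3]@O+Ti[:3,3]
    for yy in(.004,-.004): print(yy,b+a*(yy-b[1])/a[1])
```

```text
top end [ 0.0537  0.0016 -0.0311] foot end [0.0544 0.0013 0.1089]
[0.5298 0.3211 0.0311] [0.4963 0.3102 0.0307] [0.4642 0.2997 0.0308]
0.004 [-0.0535  0.004   0.1079]
-0.004 [-0.0555 -0.004   0.1142]
0.004 [0.0551 0.004  0.1067]
-0.004 [ 0.0544 -0.004   0.1131]
```

The plate hangs vertical and centred, with its foot 108 mm below the TCP. I move it over the slot and look again just above the dividers before inserting it.

Run:
```python
from h import *
np.set_printoptions(precision=4,suppress=True)
O=ori(261.8); p=[.5232,.0384]
robot.goto(p+[.27],O); robot.servo_line(p+[.175],speed=.1); robot.dwell(.2)   # foot ~.067
print(robot.read_t(),robot.read_position(),robot.read_force())
im,D,T=grab('wrist','w8'); crop(im,0,0,512,384,1.5,'w8',50)
im,D,T=grab('scene','s8'); crop(im,200,80,130,160,3.7,'s8',10)
im,D,T=grab('top','t8'); crop(im,195,140,110,100,6,'t8')
```

```text
27.7917 [0.5235 0.0385 0.1756] [ 0.0489 -0.0609 -1.2996]
```

View pics/w8.png

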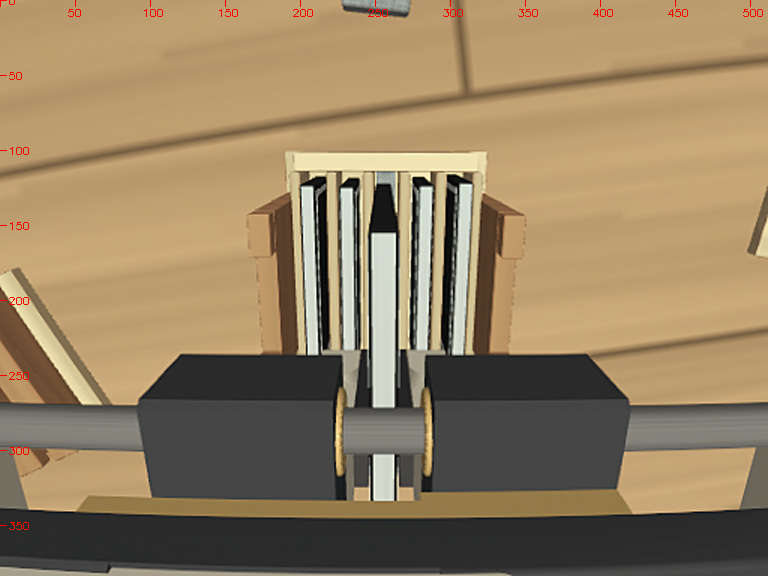

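View pics/s8.png

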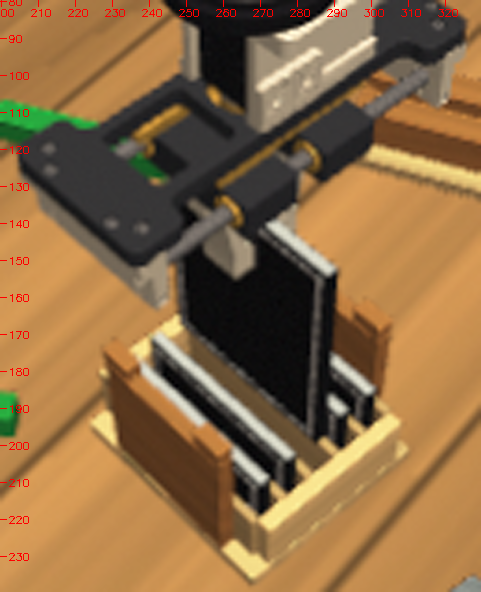

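Run:
```python
from h import *
w=np.load('pics/w8.npz'); crop(w['im'],215,95,80,80,7.5,'w8c',5)
```

```text
(no output)
```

View pics/w8c.png

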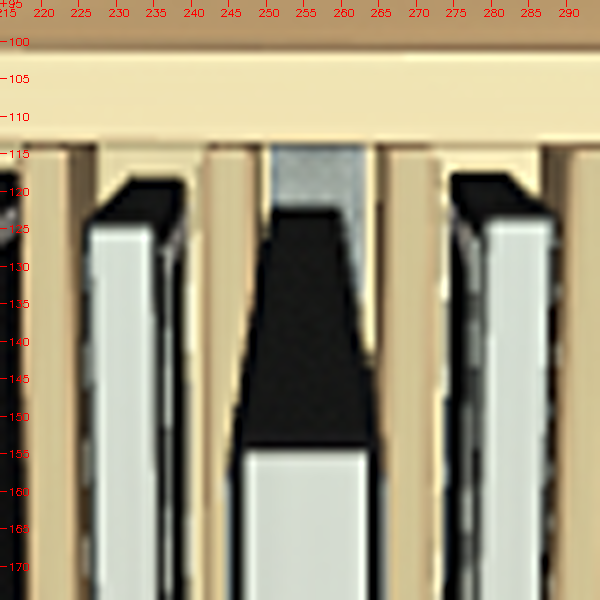

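In the crop the foot is centred at column 255.2 and the slot at 257, an offset of about 1.3 mm. I shift 1.1 mm that way and insert with force checks.

Run:
```python
from h import *
np.set_printoptions(precision=4,suppress=True)
O=ori(261.8); p=[.5230,.0373]
robot.servo_line(p+[.17],O,speed=.05); robot.dwell(.1); f0=robot.read_force(); print(f0)
z=.17; 
while z>.115:
    z-=.008 if z>.131 else .0015
    robot.servo_line(p+[z],speed=.05 if z>.128 else .03); robot.dwell(.05); f=robot.read_force()-f0; print(round(z,4),robot.read_position()[2],f)
    if f[2]>3 or np.hypot(f[0],f[1])>6: break
print(robot.read_t())
im,D,T=grab('wrist','w9'); crop(im,165,60,180,130,4.4,'w9',10)
im,D,T=grab('scene','s9'); crop(im,200,80,130,160,3.7,'s9',10)
```

```text
[-0.6182 -0.4357 -1.3046]
0.162 0.1617413863219314 [ 0.6841  0.4023 -0.7168]
0.154 0.15378957181474706 [ 1.2999  0.7631 -0.4522]
0.146 0.1457930976968462 [ 0.564   0.8235 -1.7466]
0.138 0.13782146547171945 [ 0.8638 -0.1525 -1.0811]
0.13 0.12980305953079813 [ 0.1781 -0.0161 -0.3886]
0.1285 0.1285389874428013 [-0.2404  0.5697  0.1347]
0.127 0.12696928310182856 [ 0.9672  0.396  -0.5834]
0.1255 0.12546639410022153 [ 0.4648  0.7528 -0.2757]
0.124 0.12395029349679945 [ 0.8003  0.7987 -0.5618]
0.1225 0.12243313382434647 [ 0.9053  0.3097 -0.6451]
0.121 0.12094209715480489 [ 1.8935  0.0327 -0.7393]
0.1195 0.1194477413605502 [ 0.9259  0.0876 -0.1895]
0.118 0.11894753061310731 [ 0.4624 -0.3545  5.8434]
32.4833
```

View pics/s9.png

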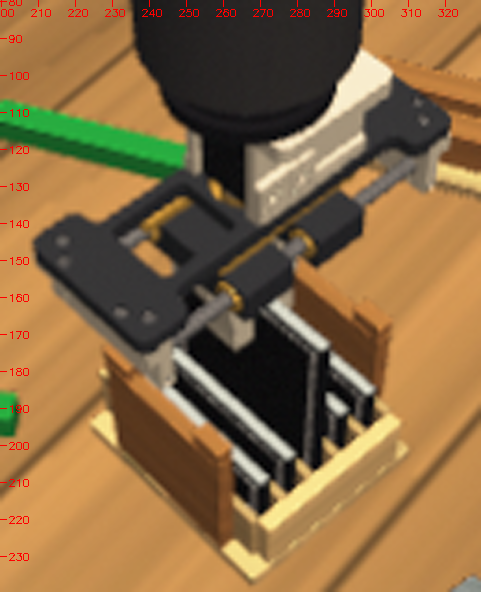

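Floor contact came at TCP 0.119, the same height as in the holder, so the foot is all the way down. Releasing now.

Run:
```python
from h import *
np.set_printoptions(precision=4,suppress=True)
p=[.5230,.0373]
robot.servo_line(p+[.1192],speed=.02); print(robot.read_force())
robot.move_gripper(0.45); robot.dwell(.4); print(robot.read_force(),robot.read_grip_width()*88)
robot.servo_line(p+[.16],speed=.06); robot.servo_line(p+[.27],speed=.15); robot.dwell(.2)
im,D,T=grab('wrist','w10'); crop(im,140,40,230,200,3.3,'w10',10)
robot.goto([.45,.33,.33],ori(288.))
im,D,T=grab('top','t10'); crop(im,195,150,110,90,7,'t10')
im,D,T=grab('scene','s10'); crop(im,0,0,512,384,1.5,'s10',50)
print(robot.read_t())
```

```text
[-0.6092 -0.4078 -1.816 ]
[ 0.8361  0.2473 -0.5407] 39.800729799342236
37.225
```

View pics/w10.png

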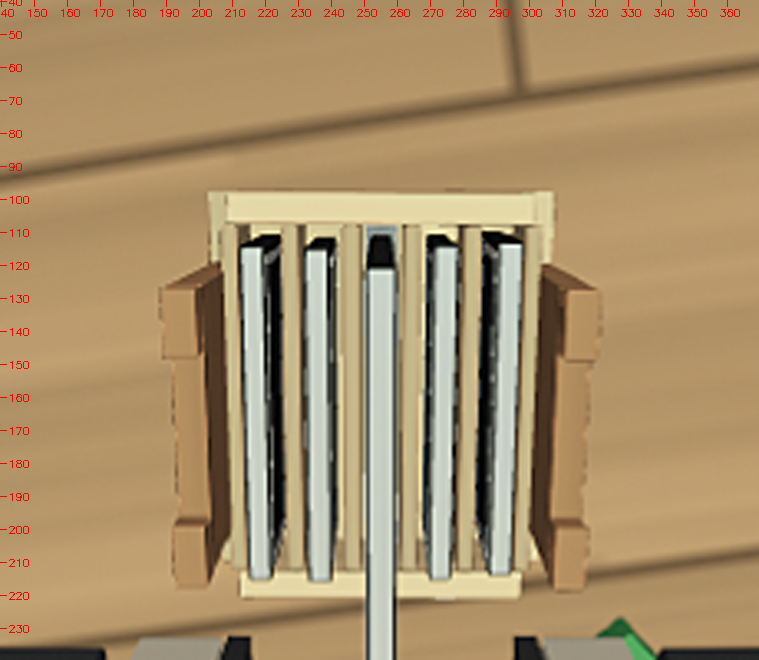

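View pics/t10.png

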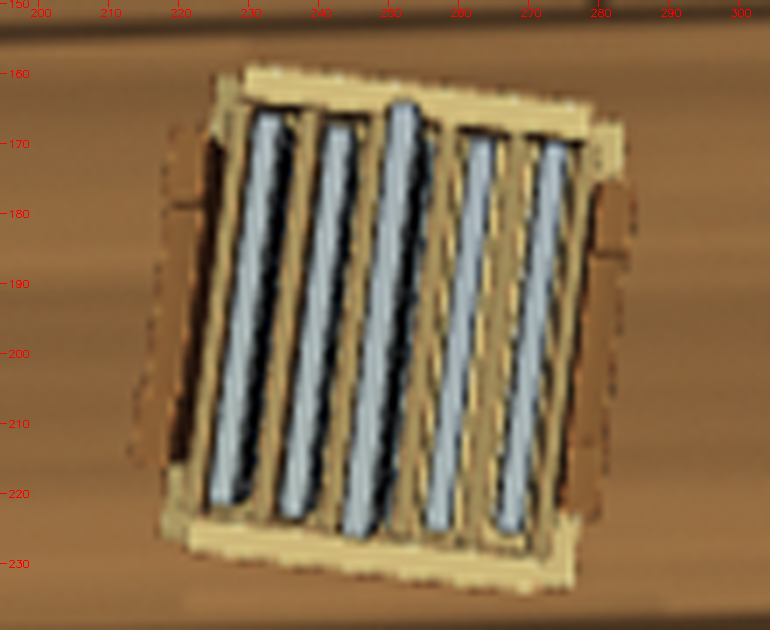

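View pics/s10.png

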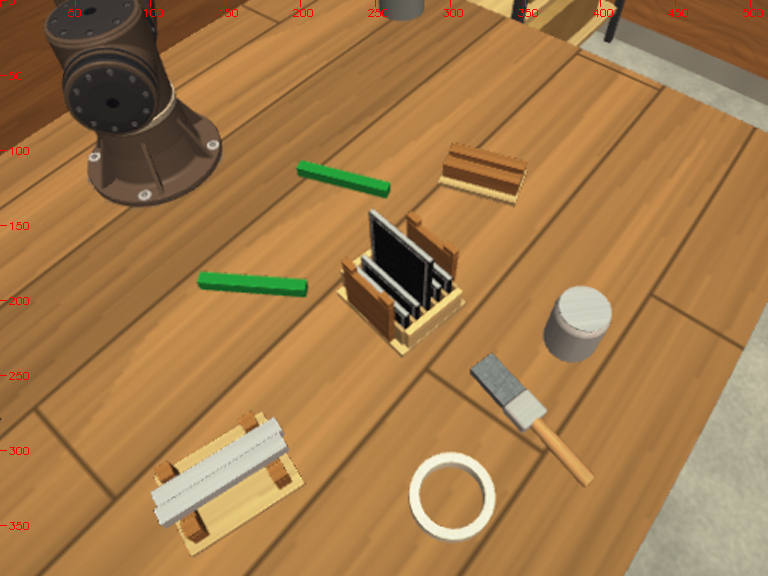

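Run:
```python
from h import *
np.set_printoptions(precision=4,suppress=True)
w=np.load('pics/t10.npz'); print(dep('top',(249.1,195.9),w['d']))
E0=[atz('top',(195+x/7-.5,150+y/7-.5),.15) for x,y in [(404,101),(358,537)]]; print(E0,(E0[0]+E0[1])/2)
w=np.load('pics/t4.npz');print([dep('top',q,w['d'])[2] for q in[(395,180),(395,190),(430,190),(430,198)]])
w=np.load('pics/w10.npz'); print(dep('wrist',(255,150),w['d'],w['T']),dep('wrist',(255,200),w['d'],w['T']))
print(robot.job_done())
```

```text
[0.5221 0.0374 0.1489]
[array([0.5779, 0.0305, 0.15  ]), array([0.4695, 0.0448, 0.15  ])] [0.5237 0.0377 0.15  ]
[np.float64(0.05361409647519422), np.float64(0.054762721122329716), np.float64(0.05389645664316767), np.float64(0.05458753439120889)]
[0.5527 0.0316 0.1499] [0.5103 0.0377 0.1491]
the job is handed in; nothing more can be done
None
```

The job is done and handed in at about 37 s; no verdict was reported. I gripped both keeper bars together and lifted them. I lowered them into the bar rest until they touched, and released them. I then stood the tall plate in the rack's empty slot and released it.

**Bars:** The last views show them flat, side by side and centred in both notches. Their tops measure 54–55 mm above the bench, where 55 mm was expected.

**Tall plate:** Its top edge is 149–150 mm above the bench, which puts its foot on the slot floor. Its middle is within about 1 mm of the slot centre, its angle matches the slot to about 1°, and it stands upright.

**Everything else:** The low plates, can, tape roll and brush look unmoved in the pictures. The arm is well clear of everything.

**Disagreements:** The camera views differed from each other by up to about 2 mm. Just above the slot, the wrist view showed the plate about 1.3 mm off centre, so I shifted it 1.1 mm before inserting. No check failed.

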